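# Pin the film tension rod back into its lever

## Task

Join the reader's film tension linkage again: draw the tension rod out by its black knob to its middle click, so that its eye lines up with the holes in the lever's fork. Then take the clevis pin (the one with the slim tall barrel) out of the parts block, pass it through both ears and the eye between them until its shoulder is right down on the upper ear, and let go. Leave the thumb screw in its hole, and the other loose things where they are.

Things in the scene. Friction and masses are not known exactly. Their poses are not given: they have to be found in the camera images.
- fork: Fork of the steel lever, fixed on the reader's sloping beige deck (lever locked). Two flat ears 10 mm thick, 16 mm apart, each with a 15 mm round hole. Origin: centre of the upper hole's mouth, on the upper ear's top face. z: out of the holes along their axis, leaning 30 deg from vertical towards the robot's side; y: level, along the rod to its knob; x: up the slope. Nothing near rises above z = 0.
- fork_mouth (a point): Same point and axes as the fork's origin. Ears: 46 mm across x, y from -60 to +24 mm; upper ear from z = 0 to -10 mm, lower ear from -26 to -36 mm (its hole is in line with the upper one), deck surface at z = -62 mm.
- rod (a joint): Level steel push-pull rod sliding along the fork's y. Value in m, growing as the knob is drawn out (fork +y). Three clicks: 0 fully in (the start), 0.018 middle (eye in line with the ears' holes), 0.036 fully out. About 6 N takes it past a click; let go within 8 mm of a click it snaps to it and stays within 0.5 mm.
- eye (a point): Centre of the hole (15.5 mm) in the rod's flat eye, a steel plate 40 x 44 x 12 mm trapped between the two ears; moves with the rod. Axes as the fork's; it lies at z = -18 mm and y = rod value - 18 mm in the fork's frame.
- knob (a point): Centre of the rod's black barrel knob, a cylinder 30 mm in diameter and 40 mm long along the fork's y, beyond the reader's side, about 120 mm above the desk with free space around and below: can be gripped across from above. Axes as the fork's; at y = 157 mm + rod value, z = -18 mm in its frame.
- pin_barrel (a point): Centre of the barrel of the loose steel clevis pin (102 mm long, 0.2 kg): slim barrel 24 mm in diameter, 46 mm long, above a shank 12 mm in diameter, 56 mm long, its last 10 mm tapering to 6 mm. z: the pin's axis, shank to barrel; shank's end 79 mm below this point. Starts upright, shank in one hole of the block, barrel standing on the block's top (this point about 90 mm up).
- pin_shoulder (a point): The pin's shoulder: the point on its axis where the barrel's flat underside meets the shank, 23 mm below the barrel's centre. Same axes.
- block: Fixed dark wooden parts block, 70 x 170 x 64 mm, with two 15.5 mm holes at y = -42 and +42 mm of its own frame (y: its long side); the pin stands in either one, the thumb screw in the other. Origin at the centre of its underside, on the mat 3 mm above the desk.
- thumbscrew: The other part standing in the block: a steel thumb screw with a wide flat head (40 mm diameter, 18 mm high) standing directly on the block's top. Origin at its lower end. Not for this job; leave it in the block.
- spool: Loose grey plastic film spool, a flat ring 90 mm in diameter, 18 mm high, lying on the mat. Origin at the centre of its underside. Bystander.
- driver: Loose screwdriver with black handle, 180 mm long, lying on the mat. Bystander.
- jar: Loose amber screw jar, 60 mm diameter, 75 mm high, standing on the mat. Bystander.
- loupe: Loose black loupe, 52 mm diameter, 45 mm high, standing on the mat. Bystander.

How it is judged:
By the outcome, as a careful person would: the job done as asked, in the order asked, and still so for the second after the job is handed in, with the robot touching nothing.
It also fails if it takes over 48 s, if anything falls off the work surface, if the arm or the gripper's body presses on something with over 40 N, if the wrist force passes 120 N, or if a joint passes its speed limit or range.

## Robot

A 6-joint arm with a two-finger parallel gripper is mounted at the origin on the work surface. World frame = base frame: x ahead of the robot, y to its left, z up, the work surface at z = 0. Lengths are in mm, angles in rad, forces in N, time in s.
With the tool pointing down it reaches from about 275 to 1000 mm from the base axis. Payload 8.4 kg.
Tool frame: the origin (TCP) lies at the very end of the fingers, on their centre line; the grasp point (between the pads) lies 19 mm behind it; x points along the fingers, y is the direction in which the jaws open and shut, and the axes are right-handed (so a half turn about x gives the same grasp; the last joint's range is limited). The gripper opens to 85 mm and grips with 20 to 120 N. Pads are 22 mm wide; open, the fingers measure 114 mm over their backs; the gripper's body (76 mm by 85 mm) begins 54 mm behind the grasp point. The pads swing forward as they close: fully open they stand 13 mm farther back than shut.
Start: joints at [-1.164, 0.353, 1.633, -0, 1.155, -0.002], TCP at [248.442, -573.502, 231.281] pointing down, gripper open.
Joint ranges: [-2.63, 2.63], [-0.92, 2.1], [0.06, 2.66], [-1.3, 4.44], [0, 2.69], [-3.02, 3.02]. Speed limits (rad/s): [2.22, 2.22, 2.79, 3.14, 3.14, 3.14].

## Interface

Orientations are given as [roll, pitch, yaw] about the fixed x, y, z axes, in that order (R = Rz(yaw) Ry(pitch) Rx(roll)).
In Python, from rig import r, grab_frame, camera_params, sign_off gives the robot as it stands.
- The arm moves only by the tool drive_tool, never from a script. Its argument "rows" is one flat list of numbers, 7 for each row, row after row: the shift along the tool's x, y, z in mm, then the turn, a rotation vector about the tool's x, y, z in degrees, then the opening in per cent of the stroke, from 0 (shut) to 100 (fully open). In form: [x, y, z, rx, ry, rz, fingers, x, y, z, rx, ry, rz, fingers, ...]. A call has 1 to 10 rows; each row is the pose to reach, as a shift and turn from the pose measured when the call began, along the tool's axes at that moment; what a row does not reach only later rows make up. A row lasts 1/8 s, in which the tool goes at most 62.5 mm and 10.7 degrees, less where a joint would pass 70% of its speed; a pose out of reach is approached as far as the arm can. A call with a gripper value outside its range is refused whole. The fingers move at their own pace and stop on an object; "newtons" is the grip in N (left out, the last holds). Time passes only in rows, so rows that repeat a pose let the fingers close. It gives the time, the measured TCP pose, the force and the opening at its end, in the units of the state.
- r.sense(): the state, without advancing time (a new reading comes with each control period).
- grab_frame(name): name is "scene" or "top"; returns the picture (400x640x3 uint8, red, green, blue); there is no depth.
- camera_params(name): a dict with "vertical_fov" (degrees; the focal length in pixels is half the picture's height over the tangent of half this angle, whatever the lens; pixels are square), "cx", "cy" (the principal point, pixels), "pose" (4x4, takes a point from camera to world coordinates). Camera axes: x right, y down, z forward; pixel columns grow to the right and rows downward; lengths in mm; the calibration is good to about 2 mm. A picture is of the moment at which its call begins. camera_params takes no time and is no camera call.
- sign_off(): hands the job in, once; it reports no verdict.
The state is a dict: "clock": time; "qpos": joint angles; "qvel": joint speeds; "joint_efforts": joint torques, N m; "eef_pos": TCP position; "tcp_rot": TCP orientation; "contact_force": force on the tool from outside, world axes, zero at the start; "wrist_torque": the same for the moment, N m; "opening": opening from 0.0 (shut) to 1.0 (fully open).
Only numpy, scipy, OpenCV 4.12 (cv2) and the standard library are available. Lean on these libraries where they do the work, as an engineer would, in place of code of your own. Each camera call takes 0.05 s, during which the arm holds its last target.

## Working session

There is one attempt and no reset: what is moved stays moved. The work goes in short steps, Python scripts to look and compute and a tool call to move; the robot and the scene stay as the last step left them, time stands still between calls to the robot, and variables do not carry over. Pictures are saved under pics/ and viewed, and the job is handed in when it is done.

Besides the shell and the picture viewer there is one more tool, called after "Emit:" by a JSON object that holds its "api" and its "payload", one argument or row to a line. drive_tool: Moves the arm, as the interface text tells. Its arguments: {"type":"object","properties":{"rows":{"type":"array","items":{"type":"number"}},"newtons":{"type":"number"}},"required":["rows"]}

```bash
mkdir -p pics; ls; python3 - <<'E'
from rig import r, grab_frame, camera_params
import cv2, json
print(r.sense())
for n in ("scene","top"):
    im=grab_frame(n); cv2.imwrite(f"pics/{n}0.png",im[:,:,::-1]); print(n,camera_params(n))
E
```

```text
pics
{'clock': 0.0, 'qpos': array([-1.16443069e+00,  3.53641996e-01,  1.63415219e+00, -2.35557888e-06,
        1.15518593e+00, -2.39407379e-03]), 'qvel': array([ 0.00068677, -0.00095215,  0.00077585, -0.00010435,  0.0005397 ,
        0.00155898]), 'joint_efforts': array([-1.58731593e-03, -6.05253696e+01, -3.42067802e+01,  1.41144415e-04,
        9.50746879e-03,  1.65377480e-05]), 'eef_pos': array([ 248.23200668, -573.06537288,  230.55779485]), 'tcp_rot': array([-1.57163812,  1.56940886,  1.9787152 ]), 'contact_force': array([-0.31143976,  0.47610755,  0.00957426]), 'wrist_torque': array([-0.02936305,  0.01101509,  0.00951386]), 'opening': 0.997277036824553}
scene {'vertical_fov': 52.87466264718037, 'cx': 314.2146483347267, 'cy': 199.0983847206579, 'pose': array([[-2.55416243e-01,  8.32089883e-01, -4.92330142e-01,
         1.14873465e+03],
       [ 9.66799683e-01,  2.23924051e-01, -1.23111303e-01,
         1.52408051e+02],
       [ 7.80488990e-03, -5.07429252e-01, -8.61658075e-01,
         1.17941757e+03],
       [ 0.00000000e+00,  0.00000000e+00,  0.00000000e+00,
         1.00000000e+00]])}
top {'vertical_fov': 50.87776123226375, 'cx': 315.05610289376455, 'cy': 197.73714698086073, 'pose': array([[ 2.00601467e-02, -9.98526027e-01,  5.04317709e-02,
         4.63135384e+02],
       [-9.99550138e-01, -2.11545069e-02, -2.12604739e-02,
         1.56833714e+01],
       [ 2.22959958e-02, -4.99825954e-02, -9.98501191e-01,
         1.20774339e+03],
       [ 0.00000000e+00,  0.00000000e+00,  0.00000000e+00,
         1.00000000e+00]])}
```

View pics/scene0.png

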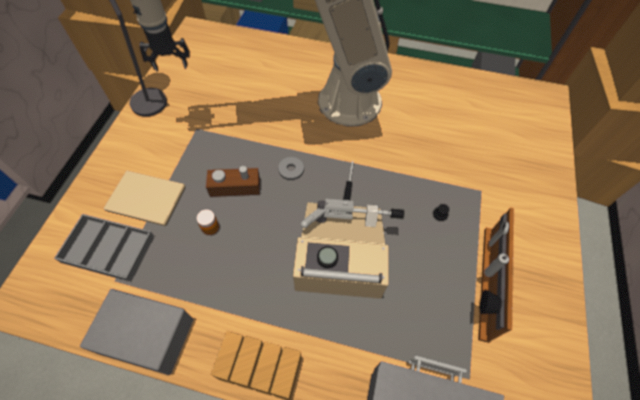

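View pics/top0.png

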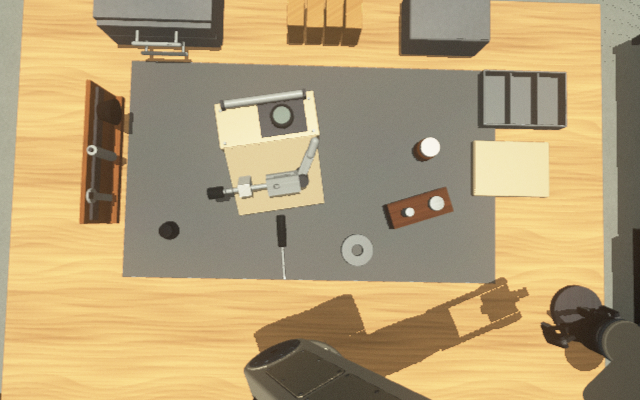

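The reader is at about (270,160) in the top view, with the knob at (216,193) and the fork at (285,184). The block is at (419,208), with the slim barrel at (409,212) and the wide head at (437,203). I'll enlarge both views.

```bash
python3 - <<'E'
import cv2
a=cv2.imread("pics/top0.png"); b=cv2.imread("pics/scene0.png")
cv2.imwrite("pics/z1.png",cv2.resize(a[130:230,195:335],None,fx=5.6,fy=5.6,interpolation=cv2.INTER_CUBIC))
cv2.imwrite("pics/z2.png",cv2.resize(b[180:260,290:415],None,fx=6.3,fy=6.3,interpolation=cv2.INTER_CUBIC))
c=cv2.resize(a[180:235,375:465],None,fx=6,fy=6,interpolation=cv2.INTER_CUBIC)
d=cv2.resize(b[155:205,195:270],(540,270*4//3),interpolation=cv2.INTER_CUBIC)
d=cv2.resize(b[155:205,195:270],None,fx=5,fy=5,interpolation=cv2.INTER_CUBIC)
import numpy as np
o=np.zeros((590,540,3),np.uint8);o[:330]=c;o[335:585,:375]=d
cv2.imwrite("pics/z3.png",o)
E
```

```text
(no output)
```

View pics/z1.png

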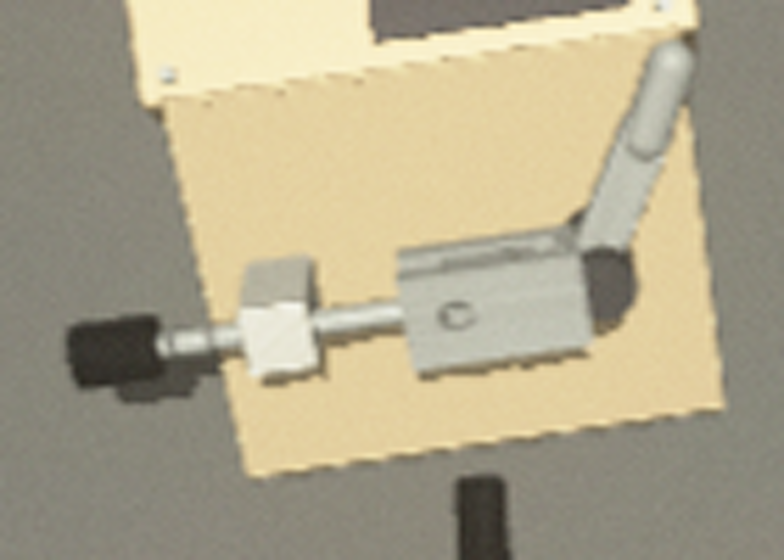

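View pics/z2.png

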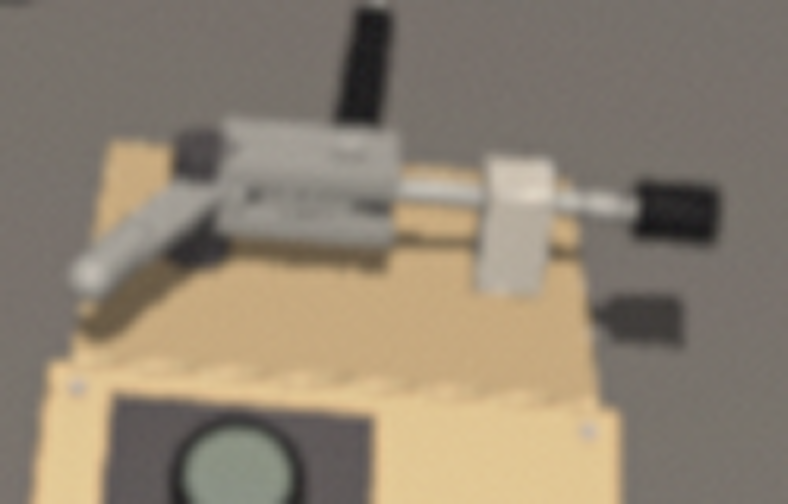

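View pics/z3.png

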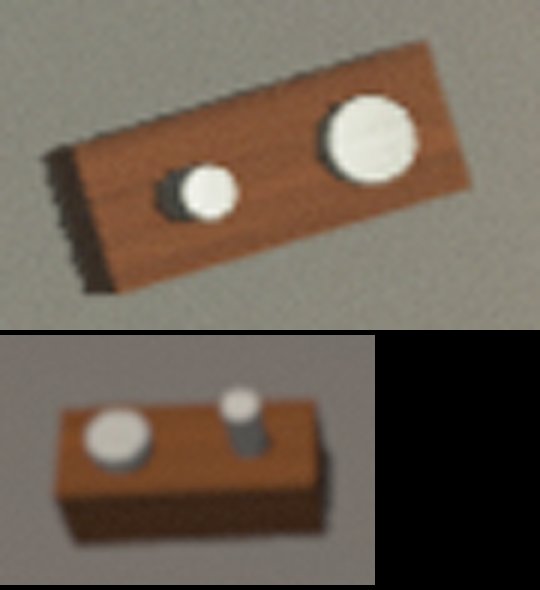

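```bash
python3 - <<'E'
import cv2
a=cv2.imread("pics/top0.png"); b=cv2.imread("pics/scene0.png")
def z(im,x0,y0,x1,y1,s,n,al=1.5,be=-60):
    c=cv2.resize(im[y0:y1,x0:x1],None,fx=s,fy=s,interpolation=cv2.INTER_CUBIC)
    c=cv2.convertScaleAbs(c,alpha=al,beta=be)
    for k in range(0,x1-x0,5): cv2.putText(c,str(x0+k),(k*s,10),0,.35,(0,0,255),1); cv2.line(c,(int((k+.5)*s),12),(int((k+.5)*s),18),(0,0,255),1)
    for k in range(0,y1-y0,5): cv2.putText(c,str(y0+k),(0,int((k+.5)*s)),0,.35,(0,0,255),1)
    cv2.imwrite(n,c)
z(a,260,165,310,200,16,"pics/z4.png",1.8,-180)
z(b,320,195,360,225,20,"pics/z5.png",1.8,-130)
E
```

```text
(no output)
```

View pics/z4.png

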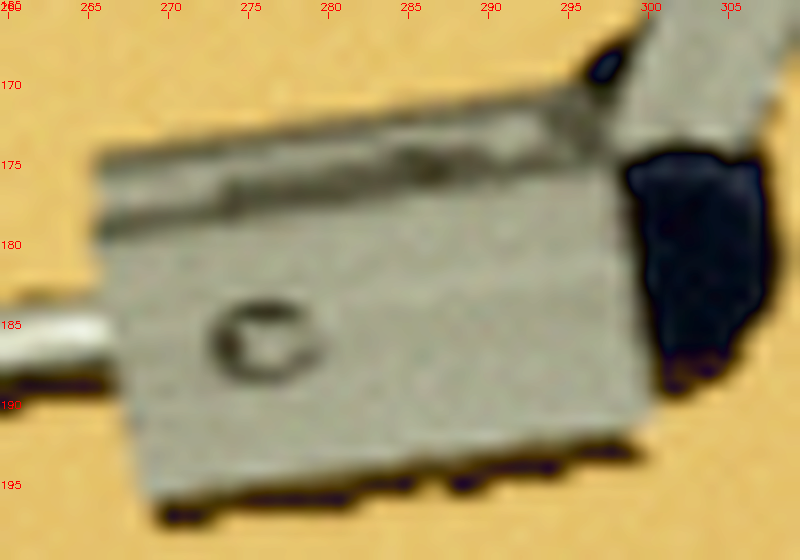

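View pics/z5.png

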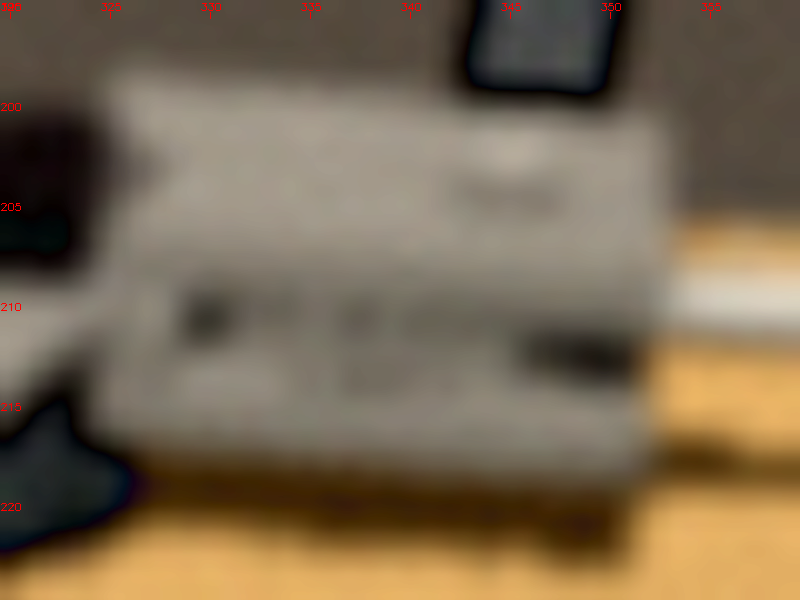

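```bash
cat > h.py <<'E'
import numpy as np, cv2
from rig import r, grab_frame, camera_params
from scipy.spatial.transform import Rotation as R
def ray(n,u,v):
    p=camera_params(n); f=200/np.tan(np.radians(p['vertical_fov'])/2)
    d=np.array([(u-p['cx'])/f,(v-p['cy'])/f,1]); P=p['pose']
    d=P[:3,:3]@d; return P[:3,3],d/np.linalg.norm(d)
def onz(n,u,v,z):
    o,d=ray(n,u,v); return o+d*(z-o[2])/d[2]
def tri(a,b):
    o1,d1=ray('top',*a);o2,d2=ray('scene',*b)
    A=np.stack([d1,-d2],1); s=np.linalg.lstsq(A,o2-o1,rcond=None)[0]
    p,q=o1+s[0]*d1,o2+s[1]*d2
    return (p+q)/2,np.linalg.norm(p-q)
def proj(n,X):
    p=camera_params(n); f=200/np.tan(np.radians(p['vertical_fov'])/2)
    c=np.linalg.inv(p['pose'])@np.append(X,1); return np.array([p['cx']+f*c[0]/c[2],p['cy']+f*c[1]/c[2]])
E
python3 - <<'E'
from h import *
np.set_printoptions(precision=1,suppress=True)
print("hole",tri((276.1,185.9),(345.2,202.8)), onz('top',276.1,185.9,135.6),onz('scene',345.2,202.8,135.6))
print("ear +y +x corner",tri((265.6,179.5),(353,208.5)))
print("ear +y -x",tri((268.9,195.6),(352.5,200)))
print("ear -y -x",tri((300.1,190.8),(325.2,198.3)))
# dark/bright masks
a=cv2.imread("pics/top0.png"); b=cv2.imread("pics/scene0.png")
def blob(im,box,lo,hi,inv=False):
    x0,y0,x1,y1=box; g=cv2.cvtColor(im,cv2.COLOR_BGR2GRAY)[y0:y1,x0:x1]
    m=((g>=lo)&(g<=hi)).astype(np.uint8)
    n,l,s,c=cv2.connectedComponentsWithStats(m); i=1+np.argmax(s[1:,4])
    pts=cv2.findNonZero((l==i).astype(np.uint8))
    rc=cv2.minAreaRect(pts)
    print(box,'area',s[i,4],'cen',c[i]+[x0,y0],'rect',np.array(rc[0])+[x0,y0],rc[1],rc[2]); return c[i]+[x0,y0]
k1=blob(a,(200,180,228,203),0,50);k2=blob(b,(385,205,410,222),0,45)
print("knob",tri(k1,k2))
p1=blob(a,(400,203,416,222),170,255);p2=blob(b,(236,163,250,175),130,255)
print("pin top",tri(p1,p2),onz('top',*p1,113),onz('scene',*p2,113))
s1=blob(a,(425,192,447,215),170,255);s2=blob(b,(208,168,228,184),120,255)
print("screw",tri(s1,s2),onz('top',*s1,85))
E
```

```text
hole (array([544.6,  94.5, 141.6]), np.float64(4.198856922597794)) [545.4  92.9 135.6] [540.6  96.3 135.6]
ear +y +x corner (array([559.9, 121.1, 145.6]), np.float64(4.220809792938956))
ear +y -x (array([520.4, 113.2, 126.5]), np.float64(3.7256909868360903))
ear -y -x (array([534.8,  32.4, 124.6]), np.float64(1.7721604044600099))
(200, 180, 228, 203) area 39 cen [214.4 196.1] rect [215.5 196. ] (14.955818176269531, 4.985272407531738) 4.39870548248291
(385, 205, 410, 222) area 82 cen [397.1 213.4] rect [396.5 213.5] (7.0, 11.0) 90.0
knob (array([517.7, 255.4, 104.4]), np.float64(0.018389179993239444))
(400, 203, 416, 222) area 58 cen [409.5 211.4] rect [409.5 211.5] (7.0, 7.0) 90.0
(236, 163, 250, 175) area 43 cen [242.4 168.2] rect [242.5 168. ] (6.0, 7.0) 90.0
pin top (array([ 487.7, -254.1,  112.5]), np.float64(2.9138340230410478)) [ 487.9 -255.5  113. ] [ 487.9 -252.4  113. ]
(425, 192, 447, 215) area 160 cen [436.5 202.7] rect [436.5 202.5] (13.0, 13.0) 90.0
(208, 168, 228, 184) area 110 cen [217.8 174.6] rect [218. 175.] (10.0, 12.0) 90.0
screw (array([ 513.3, -334.9,   81.3]), np.float64(2.8329111725026457)) [ 513.5 -335.2   85. ]
```

```bash
python3 - <<'E'
from h import *
np.set_printoptions(precision=1,suppress=True)
k,e=tri((214.9,192.4),(397,213.2)); print("knob",k,e)
h,_=tri((276.1,185.9),(345.2,202.8))
print(k-h,np.linalg.norm(k-h))
# yaw from ear edges in top view, near edge & far edge on z planes
for (p,q,z) in (((268.9,195.8),(300.1,191.0),125),((265.6,179.5),(298.3,174.8),147)):
    A=onz('top',*p,z);B=onz('top',*q,z); d=A-B; print(A,B,np.linalg.norm(d),np.degrees(np.arctan2(d[1],d[0])))
d=(k-h);d[2]=0
for yaw in (-8,-9,-10,-11):
    yw=np.radians(90-yaw); y=np.array([np.cos(yw),np.sin(yw),0]); 
for yd in (98,99,100,101):
    t=np.radians(yd); y=np.array([np.cos(t),np.sin(t),0]); t2=np.array([-y[1],y[0],0]) # towards robot
    zz=.5*t2+.866*np.array([0,0,1]); x=np.cross(y,zz)
    print(yd,"k-h in fork",np.array([x,y,zz])@(k-h))
E
```

```text
knob [526.2 252.4 119.3] 2.273874106823682
[-18.3 157.9 -22.3] 160.49901627492002
[520.3 111.5 125. ] [534.4  31.6 125. ] 81.18773755624419 100.0031687521553
[560.2 118.9 147. ] [573.9  36.7 147. ] 83.38902322024529 99.49986452302483
98 k-h in fork [ -7.9 158.9 -21.2]
99 k-h in fork [ -5.5 158.8 -22.6]
100 k-h in fork [ -3.1 158.7 -24. ]
101 k-h in fork [ -0.7 158.5 -25.4]
```

```bash
cat >> h.py <<'E'
FO=np.array([544.3,94.5,135.5]); FY=np.radians(99.7)
fy=np.array([np.cos(FY),np.sin(FY),0]); tr=np.array([-fy[1],fy[0],0]); fz=.5*tr+np.sqrt(.75)*np.array([0,0,1]); fx=np.cross(fy,fz)
def cur():
    s=r.sense(); return s,np.array(s['eef_pos']),R.from_euler('xyz',s['tcp_rot']).as_matrix()
def frame(xd,yd): # tool x dir, tool y dir approx
    xd=xd/np.linalg.norm(xd); yd=yd-xd*(xd@yd); yd/=np.linalg.norm(yd); return np.stack([xd,yd,np.cross(xd,yd)],1)
def go(P,Rt,n=None):
    s,p,Rc=cur()
    best=None
    for Rk in (Rt,Rt@np.diag([1,-1,-1])):
        w=R.from_matrix(Rc.T@Rk).as_rotvec(degrees=True)
        if best is None or np.linalg.norm(w)<np.linalg.norm(best): best=w
    d=Rc.T@(P-p)
    n=n or int(np.ceil(max(np.linalg.norm(d)/60,np.linalg.norm(best)/10.2,1)))
    print('t',s['clock'],'pos',p.round(1),'open',round(s['opening'],3),'F',s['contact_force'].round(1))
    print('shift',d.round(1),'rot',best.round(2),'n',n,'per row',(d/n).round(2),(best/n).round(2))
E
python3 - <<'E'
from h import *
np.set_printoptions(precision=3,suppress=True)
s,p,Rc=cur(); print(Rc)
down=np.array([0,0,-1.])
go(np.array([526.2,252.4,231]),frame(down,tr))
E
```

```text
[[-0.     0.398 -0.918]
 [ 0.001 -0.918 -0.398]
 [-1.    -0.001 -0.   ]]
t 0.1 pos [ 248.3 -573.1  230.6] open 1.001 F [-0.   0.7  0.6]
shift [   0.4 -647.  -583.2] rot [-76.28  -0.05   0.06] n 15 per row [  0.03 -43.13 -38.88] [-5.09 -0.    0.  ]
```

Emit:
{"api": "drive_tool", "payload": {
  "rows": [-2,-43,-39,-5,0,0,100,-4,-86,-78,-10,0,0,100,-6,-129,-117,-15,0,0,100,-8,-172,-156,-20,0,0,100,-10,-215,-195,-25,0,0,100,-10,-258,-234,-30,0,0,100,-10,-301,-273,-35,0,0,100,-10,-344,-312,-40,0,0,100,-10,-387,-351,-45,0,0,100,-10,-430,-390,-50,0,0,100]
}}

```text
clock: 1.35
eef_pos: [435.5, -21.6, 241.2]
tcp_rot: [-2.775, 1.57, 1.651]
contact_force: [1.0, -1.0, 0.0]
opening: 0.998
```

```bash
python3 - <<'E'
from h import *
go(np.array([526.2,252.4,200]),frame(np.array([0,0,-1.]),tr))
E
```

```text
t 1.35 pos [435.5 -21.6 241.2] open 0.998 F [ 1. -1.  0.]
shift [  41.5    9.7 -288.5] rot [-2.611e+01 -6.000e-02  1.000e-02] n 5 per row [  8.3    1.93 -57.69] [-5.22 -0.01  0.  ]
```

Emit:
{"api": "drive_tool", "payload": {
  "rows": [0,2,-52,-4.5,0,0,70,0,4,-104,-9,0,0,70,0,6,-156,-13.5,0,0,70,10,8,-208,-18,0,0,70,20,9,-250,-22,0,0,70,40,9.7,-288.5,-26,0,0,70,41,9.7,-288.5,-26,0,0,70,41,9.7,-288.5,-26,0,0,70]
}}

```text
clock: 2.35
eef_pos: [525.7, 251.8, 200.2]
tcp_rot: [-1.853, 1.569, 3.026]
contact_force: [-0.2, 0.7, 0.6]
opening: 0.699
```

```bash
python3 - <<'E'
from h import *
np.set_printoptions(precision=2,suppress=True)
go(np.array([526.2,252.4,100]),frame(np.array([0,0,-1.]),tr))
s,p,_=cur(); print(proj('top',p),proj('scene',p),s['opening'])
for n,b in (("top",(170,150,280,230)),("scene",(340,150,460,240))):
    im=grab_frame(n)[:,:,::-1]; c=im[b[1]:b[3],b[0]:b[2]]
    cv2.imwrite(f"pics/k_{n}.png",cv2.resize(c,None,fx=6.5,fy=6.5,interpolation=cv2.INTER_CUBIC))
E
```

```text
t 2.35 pos [525.7 251.8 200.2] open 0.699 F [-0.2  0.7  0.6]
shift [100.2   0.7  -0.4] rot [-0.13 -0.02  0.07] n 2 per row [50.08  0.36 -0.22] [-0.07 -0.01  0.04]
[207.34 190.57] [401.72 199.36] 0.6993012768530673
```

View pics/k_top.png

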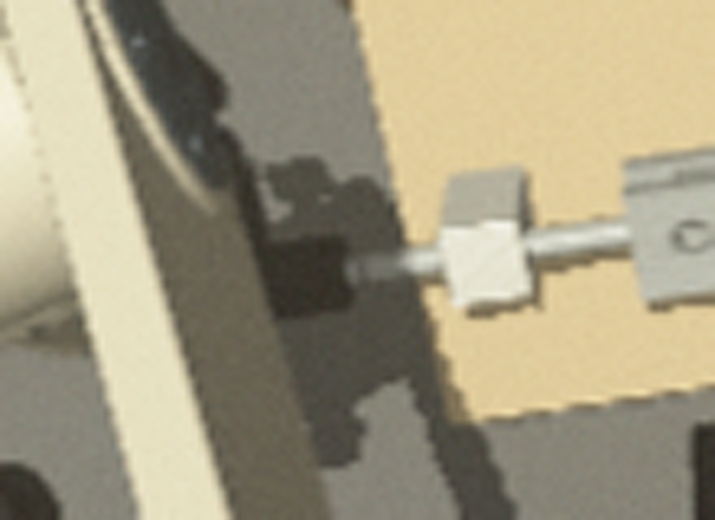

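View pics/k_scene.png

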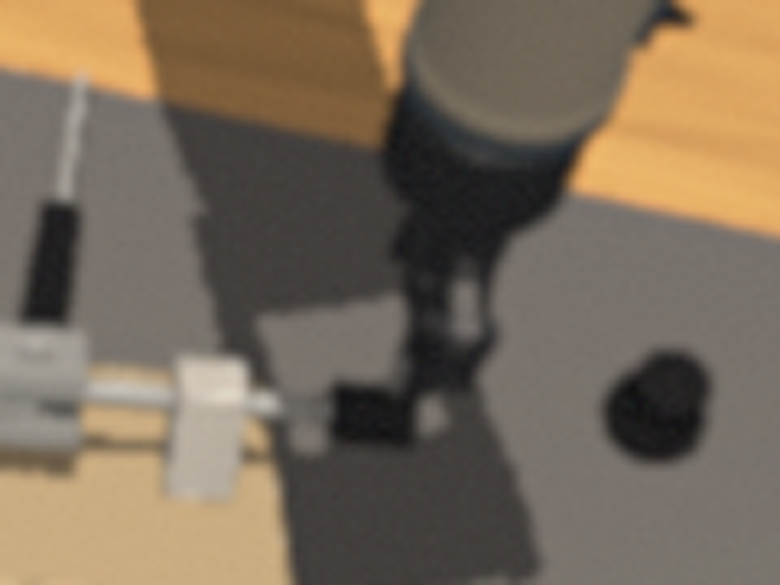

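```bash
python3 - <<'E'
from h import *
np.set_printoptions(precision=1,suppress=True)
im=grab_frame('scene')[:,:,::-1]; b=(380,150,440,225); S=10
c=cv2.resize(im[b[1]:b[3],b[0]:b[2]],None,fx=8,fy=8,interpolation=cv2.INTER_CUBIC); c=cv2.convertScaleAbs(c,alpha=2.5,beta=0)
s,p,Rc=cur(); print(p,s['clock'])
for off in ((0,0,0),(-100,0,0),(-73,0,0),(0,30,0),(0,-30,0),(-6,44,11),(-6,44,-11),(-6,-44,11),(-6,-44,-11)):
    u=proj('scene',p+Rc@np.array(off,float)); print(off,u)
    q=((u-[b[0],b[1]]+.5)*8).astype(int); cv2.circle(c,tuple(q),3,(0,0,255),-1)
cv2.imwrite("pics/k2.png",c)
E
```

```text
[526.3 251.5 201.1] 2.5
(0, 0, 0) [401.6 199.3]
(-100, 0, 0) [409.  179.9]
(-73, 0, 0) [406.9 185.5]
(0, 30, 0) [401.8 208.5]
(0, -30, 0) [401.4 190.3]
(-6, 44, 11) [398.3 211.6]
(-6, 44, -11) [406.3 212.2]
(-6, -44, 11) [397.9 184.8]
(-6, -44, -11) [405.6 185.4]
```

View pics/k2.png

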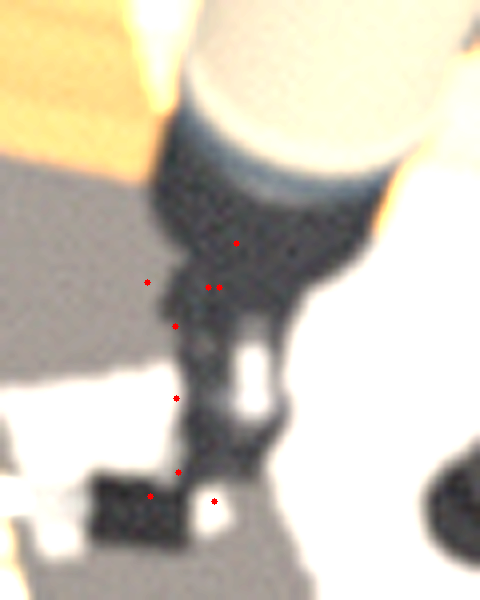

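```bash
python3 - <<'E'
from h import *
np.set_printoptions(precision=1,suppress=True)
p=np.array([248.3,-573.1,230.6]); Rc=np.array([[0,.398,-.918],[0,-.918,-.398],[-1,0,0]])
o=np.zeros((600,800,3),np.uint8)
for i,(n,b) in enumerate((('scene',(125,10,205,85)),('top',(530,280,610,355)))):
    im=cv2.imread(f'pics/{n}0.png')
    c=cv2.resize(im[b[1]:b[3],b[0]:b[2]],None,fx=5,fy=5,interpolation=cv2.INTER_CUBIC); c=cv2.convertScaleAbs(c,alpha=2,beta=0)
    for off in ((0,0,0),(-100,0,0),(-13,42,11),(-13,42,-11),(-13,-42,11),(-13,-42,-11),(-13,57,0),(-13,-57,0)):
        u=proj(n,p+Rc@np.array(off,float)); print(n,off,u)
        q=((u-[b[0],b[1]]+.5)*5).astype(int); cv2.circle(c,tuple(int(t) for t in q),2,(0,0,255),-1)
    o[:375,i*400:i*400+400]=c
cv2.imwrite("pics/k3.png",o[:380])
E
```

```text
scene (0, 0, 0) [171.6  70.9]
scene (-100, 0, 0) [162.1  46. ]
scene (-13, 42, 11) [157.7  66.8]
scene (-13, 42, -11) [157.4  71.4]
scene (-13, -42, 11) [183.3  64.4]
scene (-13, -42, -11) [183.2  68.9]
scene (-13, 57, 0) [152.9  69.6]
scene (-13, -57, 0) [187.8  66.2]
top (0, 0, 0) [557.  316.4]
top (-100, 0, 0) [585.6 327.5]
top (-13, 42, 11) [578.8 315.1]
top (-13, 42, -11) [575.  306.1]
top (-13, -42, 11) [545.8 329.3]
top (-13, -42, -11) [541.9 320.4]
top (-13, 57, 0) [582.8 308.1]
top (-13, -57, 0) [537.9 327.4]
```

View pics/k3.png

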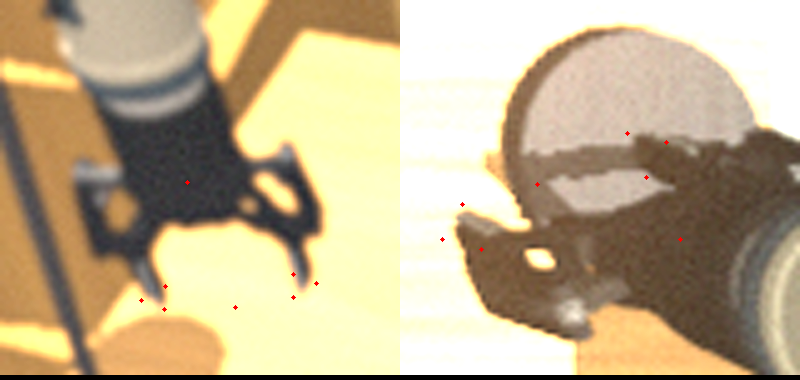

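Emit:
{"api": "drive_tool", "payload": {
  "rows": [30,0.5,0,0,0,0,70,60,0.5,0,0,0,0,70,85,0.7,0,0,0,0,70,98,0.7,0,0,0,0,70,98,0.7,0,0,0,0,70]
}}

```text
clock: 3.12
eef_pos: [526.8, 251.2, 103.0]
tcp_rot: [-2.871, 1.57, 2.006]
contact_force: [-0.2, 1.0, -0.2]
opening: 0.702
```

```bash
python3 - <<'E'
from h import *
np.set_printoptions(precision=1,suppress=True)
im=grab_frame('scene')[:,:,::-1]; b=(370,165,450,240)
c=cv2.resize(im[b[1]:b[3],b[0]:b[2]],None,fx=8,fy=8,interpolation=cv2.INTER_CUBIC); c=cv2.convertScaleAbs(c,alpha=2,beta=0)
s,p,Rc=cur(); print(p,s['clock'],s['contact_force'])
for off in ((0,0,0),(-100,0,0),(-73,0,0),(-6,44,11),(-6,44,-11),(-6,-44,11),(-6,-44,-11)):
    u=proj('scene',p+Rc@np.array(off,float))
    q=((u-[b[0],b[1]]+.5)*8).astype(int); cv2.circle(c,tuple(int(t) for t in q),3,(0,0,255),-1)
cv2.imwrite("pics/k4.png",c)
E
```

```text
[527.3 251.5 103.7] 3.175 [1.  0.1 0.1]
```

View pics/k4.png

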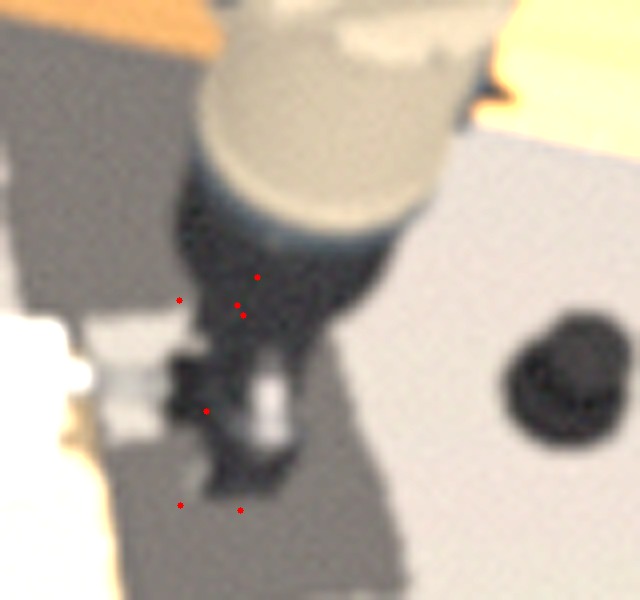

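Emit:
{"api": "drive_tool", "payload": {
  "rows": [0,0,0,0,0,0,0,0,0,0,0,0,0,0,0,0,0,0,0,0,0,0,0,0,0,0,0,0,0,0,0,0,0,0,0],
  "newtons": 50
}}

```text
clock: 3.8
eef_pos: [525.7, 251.2, 104.9]
tcp_rot: [-2.048, 1.569, 2.829]
contact_force: [-9.0, -1.8, 12.3]
opening: 0.337
```

```bash
python3 - <<'E'
from h import *
s,p,Rc=cur(); print(Rc.T@fy)
go(p+18*fy,Rc)
print(s['wrist_torque'])
E
```

```text
[ 8.83686491e-04 -3.83657699e-03 -9.99992250e-01]
t 3.8 pos [525.7 251.2 104.9] open 0.337 F [-9.  -1.8 12.3]
shift [  0.   -0.1 -18. ] rot [0. 0. 0.] n 1 per row [  0.02  -0.07 -18.  ] [0. 0. 0.]
[-0.33299678  1.41439141  0.06951027]
```

Emit:
{"api": "drive_tool", "payload": {
  "rows": [-1,-0.5,-3,0,0,0,0,-1.5,-1,-7,0,0,0,0,-2,-1,-11,0,0,0,0,-2,-1,-15,0,0,0,0,-2,-1,-18,0,0,0,0,-2,-1,-18,0,0,0,0,-2,-1,-18,0,0,0,0]
}}

```text
clock: 4.68
eef_pos: [522.5, 268.9, 105.3]
tcp_rot: [-2.613, 1.57, 2.265]
contact_force: [8.7, 2.0, -24.2]
opening: 0.33
```

```bash
python3 - <<'E'
from h import *
s,p,Rc=cur(); print(p, (p-np.array([525.7,251.2,104.9]))@fy, s['contact_force']@fy,s['contact_force'],s['opening'])
im=grab_frame('top')[:,:,::-1]; b=(190,150,330,230)
cv2.imwrite("pics/p1.png",cv2.resize(im[b[1]:b[3],b[0]:b[2]],None,fx=5.6,fy=5.6,interpolation=cv2.INTER_CUBIC))
E
```

```text
[522.4615604  268.88899357 105.33881009] 17.981745009989012 0.48344678593048496 [  8.70599289   1.97860126 -24.17065476] 0.33001486789189133
```

View pics/p1.png

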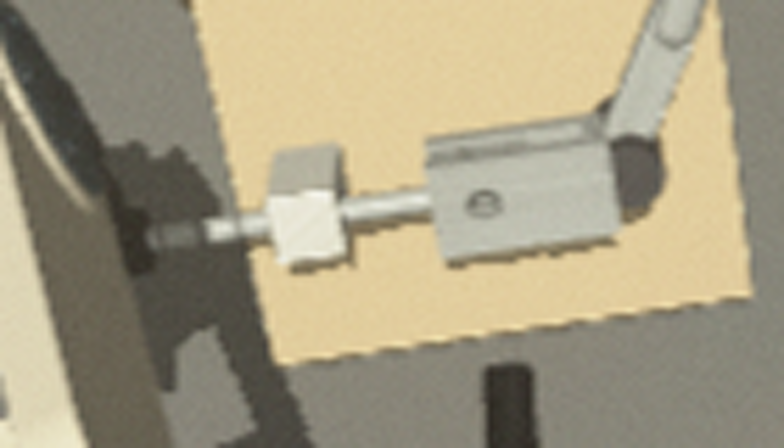

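Emit:
{"api": "drive_tool", "payload": {
  "rows": [1,0.5,0,0,0,0,40,1,0.5,0,0,0,0,70,1,0.5,0,0,0,0,80,-15,0.5,0,0,0,0,80,-50,0.5,0,0,0,0,80,-100,0.5,0,0,0,0,80,-130,20,20,5,0,0,90,-130,30,60,12,0,0,100,-130,40,110,18,0,0,100,-130,50,170,26,0,0,100]
}}

```text
clock: 5.98
eef_pos: [600.6, 108.5, 237.0]
tcp_rot: [2.538, 1.569, 0.677]
contact_force: [1.4, 0.6, 0.1]
opening: 0.999
```

```bash
python3 - <<'E'
from h import *
im=grab_frame('top')[:,:,::-1]; b=(190,150,330,230)
cv2.imwrite("pics/p2.png",cv2.resize(im[b[1]:b[3],b[0]:b[2]],None,fx=5.6,fy=5.6,interpolation=cv2.INTER_CUBIC))
# pin approach: jaw across block
bd=np.array([487.8-513.4,-254+335.,0]); bd/=np.linalg.norm(bd); jaw=np.array([-bd[1],bd[0],0])
go(np.array([487.8,-254,180.]),frame(np.array([0,0,-1.]),jaw))
E
```

```text
t 6.025 pos [602.5 101.7 237. ] open 0.998 F [ 0.5 -5.1 -0.2]
shift [ 57.6  -4.5 373.6] rot [-34.75   0.16  -0.15] n 7 per row [ 8.23 -0.64 53.38] [-4.96  0.02 -0.02]
```

View pics/p2.png

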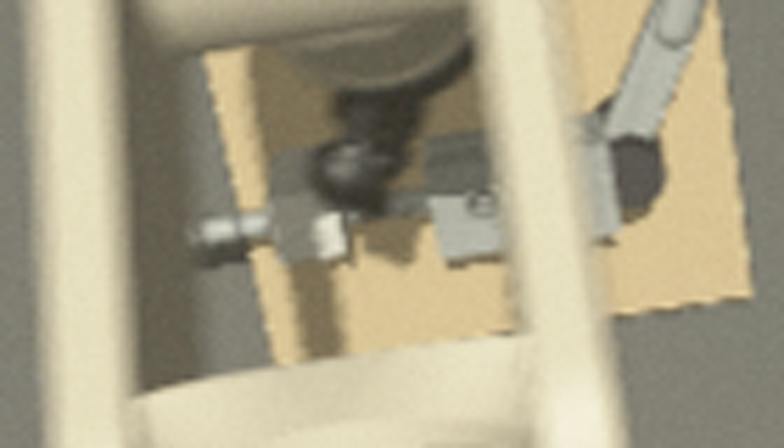

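Emit:
{"api": "drive_tool", "payload": {
  "rows": [0,-0.6,53,-5,0,0,100,0,-1,106,-10,0,0,100,0,-2,160,-15,0,0,100,0,-2.5,213,-20,0,0,100,10,-3,266,-25,0,0,100,30,-4,320,-30,0,0,100,50,-4.5,373.5,-34.7,0,0,100,57.6,-4.5,373.5,-34.7,0,0,100,57.6,-4.5,373.5,-34.7,0,0,100]
}}

```text
clock: 7.15
eef_pos: [487.7, -253.6, 180.4]
tcp_rot: [0.567, 1.567, -0.7]
contact_force: [0.6, -0.4, -0.5]
opening: 0.999
```

```bash
python3 - <<'E'
from h import *
np.set_printoptions(precision=1,suppress=True)
o=np.zeros((560,800,3),np.uint8)
bd=np.array([487.8-513.4,-254+335.,0]); bd/=np.linalg.norm(bd); jaw=np.array([-bd[1],bd[0],0])
go(np.array([487.8,-254,75.]),frame(np.array([0,0,-1.]),jaw))
s,p,Rc=cur(); print(s['qpos'])
for i,(n,b) in enumerate((('scene',(210,130,280,200)),('top',(375,160,445,230)))):
    im=grab_frame(n)[:,:,::-1]; cv2.imwrite(f"pics/q_{n}.png",im)
    c=cv2.resize(im[b[1]:b[3],b[0]:b[2]],None,fx=5.6,fy=5.6,interpolation=cv2.INTER_CUBIC); c=cv2.convertScaleAbs(c,alpha=1.6,beta=0)
    for off in ((0,0,0),(-73,0,0),(-13,57,0),(-13,-57,0)):
        u=proj(n,p+Rc@np.array(off,float))
        q=((u-[b[0],b[1]]+.5)*5.6).astype(int); cv2.circle(c,tuple(int(t) for t in q),3,(0,0,255),-1)
    o[:392,i*400:i*400+392]=c
cv2.imwrite("pics/q1.png",o[:392])
im=cv2.imread("pics/q_top.png"); b=(190,150,330,230)
cv2.imwrite("pics/p3.png",cv2.resize(im[b[1]:b[3],b[0]:b[2]],None,fx=5.6,fy=5.6,interpolation=cv2.INTER_CUBIC))
E
```

```text
t 7.15 pos [ 487.7 -253.6  180.4] open 0.999 F [ 0.6 -0.4 -0.5]
shift [105.4  -0.3   0. ] rot [-0.1  0.2 -0.1] n 2 per row [52.7 -0.1  0. ] [-0.1  0.1 -0.1]
[-0.5  0.3  1.8 -0.   1.  -0.8]
```

View pics/q1.png

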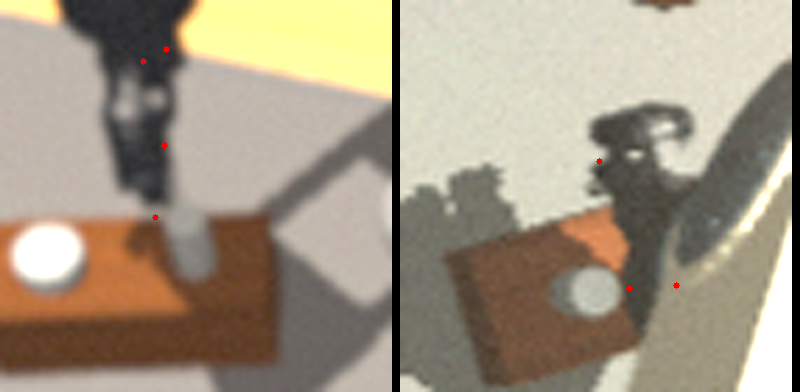

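View pics/p3.png

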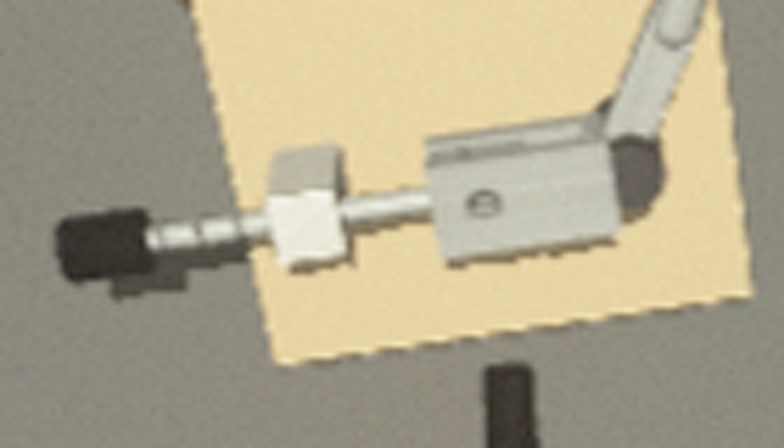

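Emit:
{"api": "drive_tool", "payload": {
  "rows": [40,0,0,0,0,0,100,75,0,0,0,0,0,100,95,0,0,0,0,0,85,104,0,0,0,0,0,70,104,0,0,0,0,0,70]
}}

```text
clock: 7.88
eef_pos: [489.4, -252.8, 77.3]
tcp_rot: [0.609, 1.566, -0.655]
contact_force: [0.4, -0.2, 0.4]
opening: 0.704
```

```bash
python3 - <<'E'
from h import *
np.set_printoptions(precision=1,suppress=True)
o=np.zeros((400,800,3),np.uint8)
s,p,Rc=cur(); print(p,s['contact_force'],s['opening'])
for i,(n,b) in enumerate((('scene',(210,130,280,200)),('top',(375,160,445,230)))):
    im=grab_frame(n)[:,:,::-1]; cv2.imwrite(f"pics/r_{n}.png",im)
    c=cv2.resize(im[b[1]:b[3],b[0]:b[2]],None,fx=5.6,fy=5.6,interpolation=cv2.INTER_CUBIC); c=cv2.convertScaleAbs(c,alpha=1.6,beta=0)
    for off in ((0,0,0),(-73,0,0),(-8,45,0),(-8,-45,0)):
        u=proj(n,p+Rc@np.array(off,float))
        q=((u-[b[0],b[1]]+.5)*5.6).astype(int); cv2.circle(c,tuple(int(t) for t in q),3,(0,0,255),-1)
    o[:392,i*400:i*400+392]=c
cv2.imwrite("pics/r1.png",o[:392])
E
```

```text
[ 489.4 -252.8   77.3] [ 0.4 -0.2  0.4] 0.7035325552932972
```

View pics/r1.png

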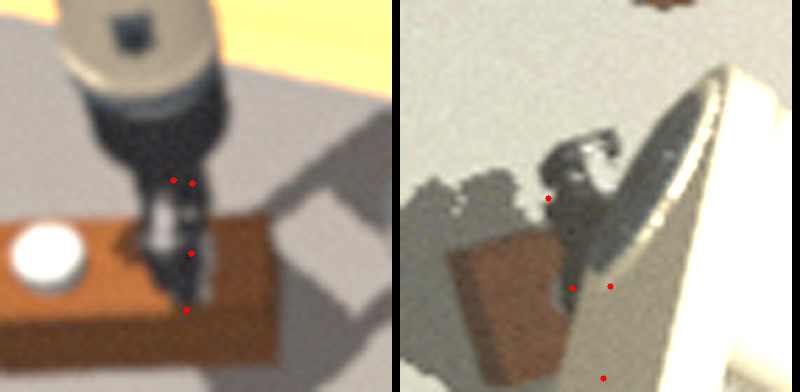

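Emit:
{"api": "drive_tool", "payload": {
  "rows": [0,0,0,0,0,0,0,0,0,0,0,0,0,0,0,0,0,0,0,0,0,0,0,0,0,0,0,0,0,0,0,0,0,0,0,0,0,0,0,0,0,0],
  "newtons": 60
}}

```text
clock: 8.72
eef_pos: [489.5, -253.8, 78.9]
tcp_rot: [0.564, 1.564, -0.701]
contact_force: [-4.2, -0.6, 8.0]
opening: 0.263
```

Emit:
{"api": "drive_tool", "payload": {
  "rows": [-8,0,0,0,0,0,0,-25,0,0,0,0,0,0,-50,0,0,0,0,0,0,-80,0,0,0,0,0,0,-110,0,0,0,0,0,0,-140,0,0,0,0,0,0,-140,0,0,0,0,0,0]
}}

```text
clock: 9.6
eef_pos: [490.3, -253.9, 221.9]
tcp_rot: [0.671, 1.559, -0.594]
contact_force: [0.5, -0.2, -2.3]
opening: 0.267
```

```bash
python3 - <<'E'
from h import *
np.set_printoptions(precision=3,suppress=True)
o=np.zeros((400,800,3),np.uint8)
s,p,Rc=cur(); print(p,s['contact_force'],s['opening'],s['qpos'])
for i,(n,b) in enumerate((('scene',(210,130,280,200)),('top',(375,160,445,230)))):
    im=grab_frame(n)[:,:,::-1]; cv2.imwrite(f"pics/s_{n}.png",im)
    c=cv2.resize(im[b[1]:b[3],b[0]:b[2]],None,fx=5.6,fy=5.6,interpolation=cv2.INTER_CUBIC); c=cv2.convertScaleAbs(c,alpha=1.6,beta=0)
    for off in ((12,0,0),(68,0,0)):
        u=proj(n,p+Rc@np.array(off,float))
        q=((u-[b[0],b[1]]+.5)*5.6).astype(int); cv2.circle(c,tuple(int(t) for t in q),3,(0,0,255),-1)
    o[:392,i*400:i*400+392]=c
cv2.imwrite("pics/s1.png",o[:392])
# target above fork hole, tip 25mm above mouth
print('above fork:'); go(FO+fz*(68+30),frame(-fz,-fx))
E
```

```text
[ 490.281 -253.865  221.94 ] [ 0.521 -0.174 -2.3  ] 0.2666297509043023 [-0.48   0.244  1.809 -0.002  1.078 -0.785]
above fork:
t 9.7 pos [ 488.6 -253.   218.8] open 0.263 F [-0.2  0.5 -2.3]
shift [  -2.9  109.4 -321.2] rot [ 7.75 -1.76 29.72] n 6 per row [ -0.49  18.23 -53.54] [ 1.29 -0.29  4.95]
```

View pics/s1.png

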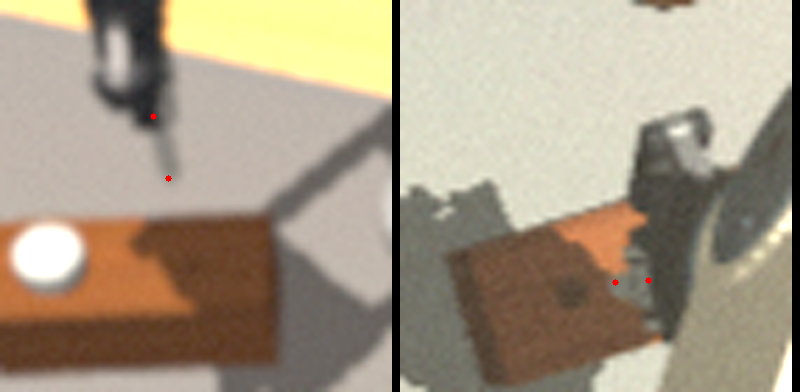

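Emit:
{"api": "drive_tool", "payload": {
  "rows": [-10,12,-36,1,0,3,0,-25,24,-80,2,-0.3,7,0,-35,38,-125,3,-0.6,11,0,-35,52,-170,4,-0.9,15,0,-35,68,-215,5,-1.2,20,0,-35,84,-260,6,-1.5,25,0,-30,98,-295,7,-1.7,29,0,-25,109,-321,7.75,-1.8,29.7,0,-25,109,-321,7.75,-1.8,29.7,0,-25,109,-321,7.75,-1.8,29.7,0]
}}

```text
clock: 10.95
eef_pos: [494.9, 85.8, 241.4]
tcp_rot: [1.569, 1.05, 0.168]
contact_force: [-0.3, -0.1, -3.0]
opening: 0.263
```

```bash
cat > look.py <<'E'
from h import *
import sys
np.set_printoptions(precision=3,suppress=True)
tag=sys.argv[1]
o=np.zeros((400,800,3),np.uint8)
s,p,Rc=cur(); print(p,s['contact_force'],s['opening'],s['qpos'])
tip=p+Rc@[68,0,0]; F=np.stack([fx,fy,fz]); print('tip in fork',F@(tip-FO),'toolx in fork',F@Rc[:,0])
for i,(n,b) in enumerate((('scene',(310,160,380,230)),('top',(240,140,310,210)))):
    im=grab_frame(n)[:,:,::-1]; cv2.imwrite(f"pics/{tag}_{n}.png",im)
    c=cv2.resize(im[b[1]:b[3],b[0]:b[2]],None,fx=5.6,fy=5.6,interpolation=cv2.INTER_CUBIC); c=cv2.convertScaleAbs(c,alpha=1.5,beta=-30)
    for X,col in ((p+Rc@[12,0,0],(0,0,255)),(tip,(0,0,255)),(FO,(255,0,0))):
        u=proj(n,X); 
        q=((u-[b[0],b[1]]+.5)*5.6).astype(int); cv2.circle(c,tuple(int(t) for t in q),2,col,-1)
    o[:392,i*400:i*400+392]=c
cv2.imwrite(f"pics/{tag}.png",o[:392])
E
python3 look.py v1
```

```text
[494.87   85.847 241.408] [-0.313 -0.074 -2.988] 0.26289938715601147 [ 0.169 -0.085  2.24  -0.001  0.466 -0.001]
tip in fork [ 9.317 -0.234 48.81 ] toolx in fork [-0.003 -0.    -1.   ]
```

View pics/v1.png

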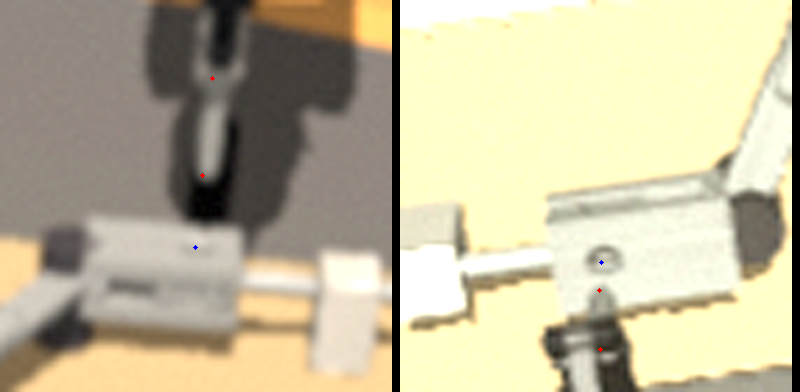

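```bash
cat > zoom.py <<'E'
from h import *
import sys
tag=sys.argv[1]
o=np.zeros((500,800,3),np.uint8)
s,p,Rc=cur()
for i,(n,b) in enumerate((('scene',(330,172,360,212)),('top',(262,172,292,212)))):
    im=cv2.imread(f"pics/{tag}_{n}.png"); S=12
    c=cv2.resize(im[b[1]:b[3],b[0]:b[2]],None,fx=S,fy=S,interpolation=cv2.INTER_CUBIC); c=cv2.convertScaleAbs(c,alpha=1.6,beta=-70)
    for X,col in ((p+Rc@[12,0,0],(0,0,255)),(p+Rc@[40,0,0],(0,0,255)),(p+Rc@[68,0,0],(0,0,255)),(FO,(255,0,0))):
        u=proj(n,X); print(n,u.round(1))
        q=((u-[b[0],b[1]]+.5)*S).astype(int); cv2.circle(c,tuple(int(t) for t in q),2,col,-1)
    for k in range(0,30,5): cv2.putText(c,str(b[0]+k),(k*S,10),0,.35,(0,0,255),1); cv2.line(c,(int((k+.5)*S),12),(int((k+.5)*S),18),(0,0,255),1)
    for k in range(0,40,5): cv2.putText(c,str(b[1]+k),(0,int((k+.5)*S)+4),0,.35,(0,0,255),1)
    o[:480,i*400:i*400+360]=c
cv2.imwrite(f"pics/{tag}_z.png",o)
E
python3 zoom.py v1
```

```text
scene [347.3 173.6]
scene [346.4 182.3]
scene [345.5 190.9]
scene [344.4 203.7]
top [275.6 201.7]
top [275.5 196.3]
top [275.4 191.2]
top [275.5 186.3]
```

View pics/v1_z.png

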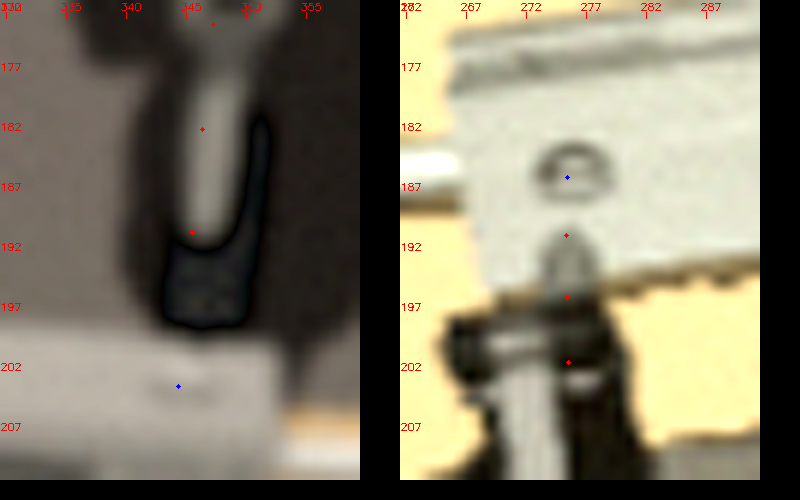

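```bash
python3 - <<'E'
from h import *
np.set_printoptions(precision=2,suppress=True)
s,p,Rc=cur(); print(np.stack([fx,fy,fz])@Rc)
go(FO+fz*(68+10),frame(-fz,-fx))
E
```

```text
[[-0.  1. -0.]
 [-0. -0. -1.]
 [-1. -0.  0.]]
t 11.05 pos [495.4  85.3 242. ] open 0.267 F [ 0.2 -1.  -2.6]
shift [ 39.1 -10.1  -0.9] rot [-0.03  0.07  0.08] n 1 per row [ 39.13 -10.14  -0.89] [-0.03  0.07  0.08]
```

Emit:
{"api": "drive_tool", "payload": {
  "rows": [12,-5,0,0,0,0,0,24,-9.5,0,0,0,0,0,34,-9.5,0,0,0,0,0,38,-9.5,0,0,0,0,0,38,-9.5,0,0,0,0,0,38,-9.5,0,0,0,0,0]
}}

```text
clock: 11.8
eef_pos: [506.2, 87.1, 204.6]
tcp_rot: [1.569, 1.048, 0.167]
contact_force: [0.5, 1.0, -1.9]
opening: 0.265
```

```bash
python3 look.py v2; python3 zoom.py v2
```

```text
[506.158  87.115 204.604] [ 0.522  0.969 -1.932] 0.2654628091022374 [ 0.168 -0.001  2.264 -0.001  0.356  0.   ]
tip in fork [ 0.848 -0.933 11.267] toolx in fork [-0.001 -0.001 -1.   ]
scene [346.1 183.9]
scene [345.2 192.3]
scene [344.4 200.5]
scene [344.4 203.7]
top [276.  197.8]
top [275.9 192.7]
top [275.8 187.9]
top [275.5 186.3]
```

View pics/v2_z.png

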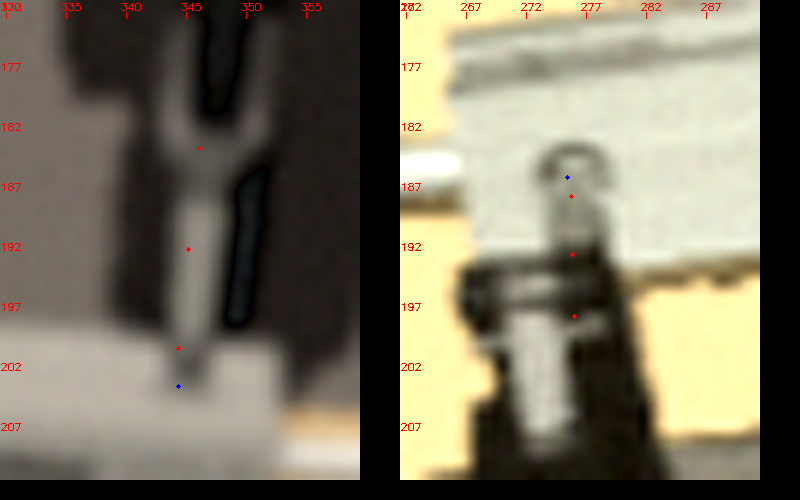

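Emit:
{"api": "drive_tool", "payload": {
  "rows": [4,0,-0.5,0,0,0,0,8,0,-0.6,0,0,0,0,12,0,-0.6,0,0,0,0,16,0,-0.6,0,0,0,0,18,0,-0.6,0,0,0,0,18,0,-0.6,0,0,0,0]
}}

```text
clock: 12.65
eef_pos: [514.9, 89.2, 188.9]
tcp_rot: [1.569, 1.048, 0.167]
contact_force: [0.0, 0.2, -3.0]
opening: 0.264
```

```bash
python3 look.py v3; python3 zoom.py v3; python3 -c "
from h import *
s,p,Rc=cur();print('F tool',Rc.T@s['contact_force'],'M tool',Rc.T@s['wrist_torque'])"
```

```text
[514.886  89.176 188.922] [ 0.036  0.224 -3.006] 0.26359806118386775 [ 0.169  0.044  2.264 -0.004  0.311  0.004]
tip in fork [ 0.753 -0.373 -6.79 ] toolx in fork [-0.001 -0.001 -1.   ]
scene [345.7 189.3]
scene [344.9 197.6]
scene [344.  205.7]
scene [344.4 203.7]
top [275.7 194.6]
top [275.6 189.6]
top [275.5 184.9]
top [275.5 186.3]
F tool [ 2.06882395 -1.57333274  0.29282793] M tool [-0.02307989 -0.02759204 -0.50766371]
```

View pics/v3_z.png

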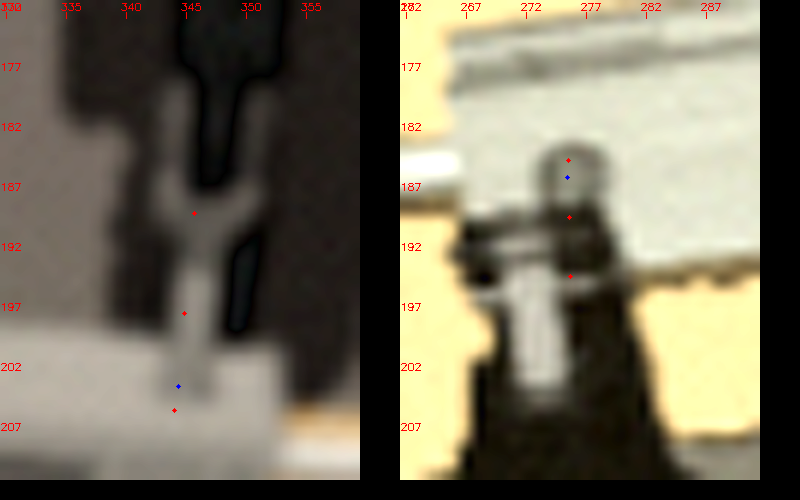

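Emit:
{"api": "drive_tool", "payload": {
  "rows": [3,0,0,0,0,0,0,6,0,0,0,0,0,0,9,0,0,0,0,0,0,12,0,0,0,0,0,0,12,0,0,0,0,0,0]
}}

```text
clock: 13.38
eef_pos: [520.8, 90.2, 178.4]
tcp_rot: [1.569, 1.048, 0.167]
contact_force: [-0.0, 1.1, -3.9]
opening: 0.263
```

```bash
python3 look.py v4; python3 zoom.py v4; python3 -c "
from h import *
s,p,Rc=cur();print('F tool',Rc.T@s['contact_force'],'M tool',Rc.T@s['wrist_torque'])"
```

```text
[520.768  90.186 178.424] [-0.044  1.095 -3.942] 0.262590558859111 [ 0.169  0.074  2.263 -0.004  0.282  0.005]
tip in fork [  0.657  -0.367 -18.865] toolx in fork [-0.001 -0.001 -1.   ]
scene [345.4 192.9]
scene [344.5 201.1]
scene [343.7 209.2]
scene [344.4 203.7]
top [275.7 192.4]
top [275.6 187.6]
top [275.5 183. ]
top [275.5 186.3]
F tool [ 2.43637181 -1.66628441 -0.1999916 ] M tool [-0.02477763  0.00228002 -0.51315102]
```

View pics/v4_z.png

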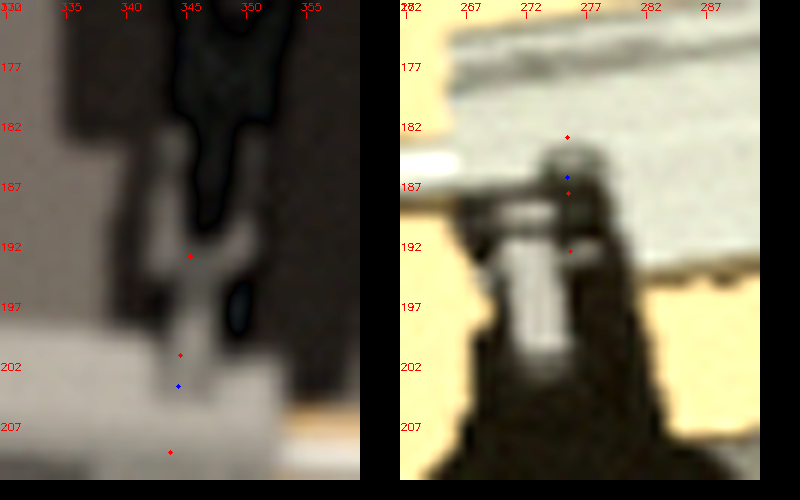

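Emit:
{"api": "drive_tool", "payload": {
  "rows": [3,0,0,0,0,0,0,6,0,0,0,0,0,0,9,0,0,0,0,0,0,12,0,0,0,0,0,0,15,0,0,0,0,0,0,15,0,0,0,0,0,0]
}}

```text
clock: 14.22
eef_pos: [528.1, 91.4, 165.4]
tcp_rot: [1.569, 1.049, 0.167]
contact_force: [-1.1, -0.1, -2.4]
opening: 0.262
```

```bash
cat > st.py <<'E'
from h import *
np.set_printoptions(precision=2,suppress=True)
s,p,Rc=cur();F=np.stack([fx,fy,fz]); print('tip fork',F@(p+Rc@[68,0,0]-FO),'F tool',Rc.T@s['contact_force'],'M tool',Rc.T@s['wrist_torque'])
E
python3 st.py
```

```text
tip fork [  0.59  -0.4  -33.9 ] F tool [ 1.53 -2.14 -0.03] M tool [-0.07  0.03 -0.46]
```

Emit:
{"api": "drive_tool", "payload": {
  "rows": [3,0,0,0,0,0,0,6,0,0,0,0,0,0,9,0,0,0,0,0,0,12,0,0,0,0,0,0,15,0,0,0,0,0,0,17,0,0,0,0,0,0,17,0,0,0,0,0,0]
}}

```text
clock: 15.1
eef_pos: [536.5, 92.8, 150.5]
tcp_rot: [1.569, 1.049, 0.167]
contact_force: [-0.2, 0.2, -2.3]
opening: 0.265
```

```bash
python3 st.py; python3 look.py v5;python3 zoom.py v5
```

```text
tip fork [  0.44  -0.42 -51.05] F tool [ 1.91 -1.32 -0.28] M tool [-0.02 -0.01 -0.43]
[536.478  92.818 150.456] [-0.23   0.241 -2.315] 0.2652010237513676 [ 0.169  0.156  2.257 -0.006  0.207  0.006]
tip in fork [  0.441  -0.42  -51.051] toolx in fork [-0.002 -0.001 -1.   ]
scene [344.4 202.3]
scene [343.6 210.3]
scene [342.8 218.2]
scene [344.4 203.7]
top [275.6 186.9]
top [275.5 182.3]
top [275.4 177.9]
top [275.5 186.3]
```

View pics/v5_z.png

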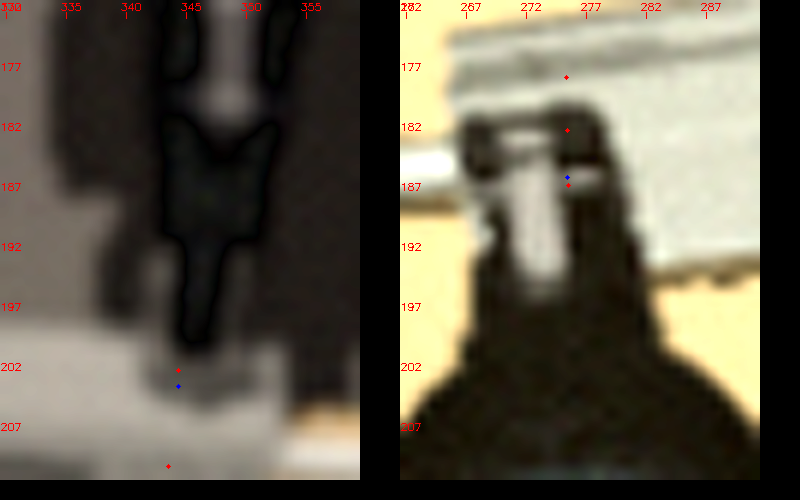

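Next, small steps down until it touches.

Emit:
{"api": "drive_tool", "payload": {
  "rows": [1.5,0,0,0,0,0,0,3,0,0,0,0,0,0,4,0,0,0,0,0,0,4,0,0,0,0,0,0]
}}

```text
clock: 15.7
eef_pos: [538.3, 93.2, 147.5]
tcp_rot: [1.569, 1.048, 0.167]
contact_force: [-7.3, -0.8, 7.7]
opening: 0.264
```

```bash
python3 st.py
```

```text
tip fork [  0.62  -0.38 -54.5 ] F tool [-10.36  -2.54  -0.47] M tool [-0.01  0.05 -0.61]
```

Emit:
{"api": "drive_tool", "payload": {
  "rows": [0.6,0,0,0,0,0,0,0.6,0,0,0,0,0,0]
}}

```text
clock: 15.95
eef_pos: [538.3, 93.2, 147.5]
tcp_rot: [1.569, 1.048, 0.167]
contact_force: [-9.7, -2.8, 10.9]
opening: 0.265
```

```bash
python3 st.py; python3 look.py v6;python3 zoom.py v6
```

```text
tip fork [  0.65  -0.4  -54.53] F tool [-14.45  -3.28   1.14] M tool [ 0.02  0.02 -0.67]
[538.313  93.154 147.519] [-9.721 -2.798 10.879] 0.26487726659402594 [ 0.169  0.164  2.257 -0.006  0.198  0.006]
tip in fork [  0.655  -0.397 -54.527] toolx in fork [-0.001 -0.001 -1.   ]
scene [344.3 203.4]
scene [343.5 211.4]
scene [342.7 219.2]
scene [344.4 203.7]
top [275.5 186.3]
top [275.4 181.7]
top [275.4 177.4]
top [275.5 186.3]
```

View pics/v6_z.png

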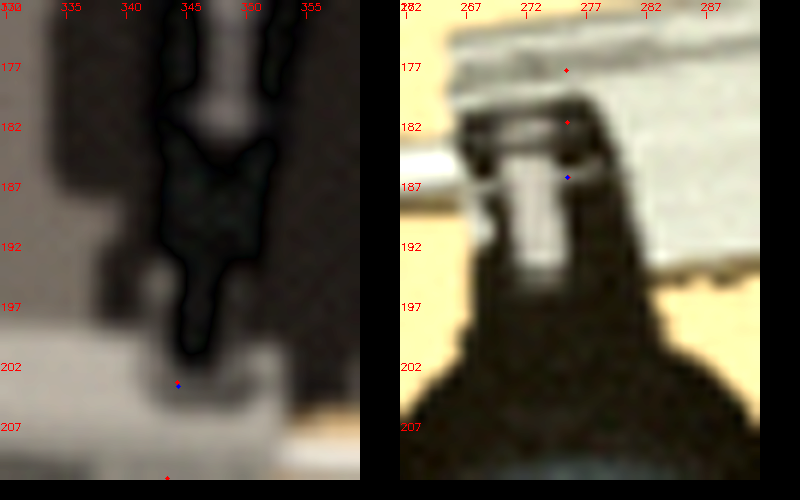

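Pushing further raises the force but the pin doesn't move, so the shoulder is seated. I'll release and back off along the pin's axis.

Emit:
{"api": "drive_tool", "payload": {
  "rows": [0,0,0,0,0,0,35,0,0,0,0,0,0,50,0,0,0,0,0,0,60,-1,0,0,0,0,0,65,-10,0,0,0,0,0,65,-30,0,0,0,0,0,65,-60,0,0,0,0,0,65,-100,0,0,0,0,0,65,-140,0,30,0,0,0,65,-160,0,80,0,0,0,65]
}}

```text
clock: 17.3
eef_pos: [472.5, 1.6, 289.1]
tcp_rot: [1.567, 1.044, 0.17]
contact_force: [0.6, -0.7, -0.6]
opening: 0.654
```

```bash
python3 - <<'E'
from h import *
go(np.array([380,-50,320.]),frame(np.array([.5,0,-.866]),np.array([1.,0,0])))
E
```

```text
t 17.3 pos [472.5   1.6 289.1] open 0.654 F [ 0.6 -0.7 -0.6]
shift [-77.  -70.9  35. ] rot [ 8.61 -4.88 -0.2 ] n 2 per row [-38.49 -35.46  17.48] [ 4.31 -2.44 -0.1 ]
```

Emit:
{"api": "drive_tool", "payload": {
  "rows": [-10,0,50,0,0,0,65,-10,0,100,0,0,0,65,-10,0,150,0,0,0,65,-10,0,200,0,0,0,65,-10,0,200,0,0,0,65]
}}

```text
clock: 17.92
eef_pos: [502.2, -199.4, 298.6]
tcp_rot: [1.566, 1.043, 0.165]
contact_force: [0.5, 0.0, -0.1]
opening: 0.651
```

```bash
python3 - <<'E'
from h import *
np.set_printoptions(precision=1,suppress=True)
o=np.zeros((490,800,3),np.uint8)
for i,(n,b) in enumerate((('scene',(310,160,410,240)),('top',(200,140,310,220)))):
    im=grab_frame(n)[:,:,::-1]; cv2.imwrite(f"pics/f_{n}.png",im)
    c=cv2.resize(im[b[1]:b[3],b[0]:b[2]],(400,int(400*80/(b[2]-b[0]))),interpolation=cv2.INTER_CUBIC)
    o[:c.shape[0],i*400:i*400+400]=c
cv2.imwrite("pics/f1.png",o[:330])
for h in (0,23,46): print(h,proj('scene',FO+fz*h),proj('top',FO+fz*h))
a=cv2.imread("pics/f_scene.png");t=cv2.imread("pics/f_top.png")
d=np.zeros((560,800,3),np.uint8)
c=cv2.resize(a[175:215,330:360],None,fx=13,fy=13,interpolation=cv2.INTER_CUBIC);d[:520,:390]=c
c=cv2.resize(t[170:210,262:292],None,fx=13,fy=13,interpolation=cv2.INTER_CUBIC);d[:520,405:795]=c
cv2.imwrite("pics/f2.png",d)
E
```

```text
0 [344.4 203.7] [275.5 186.3]
23 [345. 197.] [275.5 190.2]
46 [345.7 190.2] [275.6 194.3]
```

View pics/f1.png

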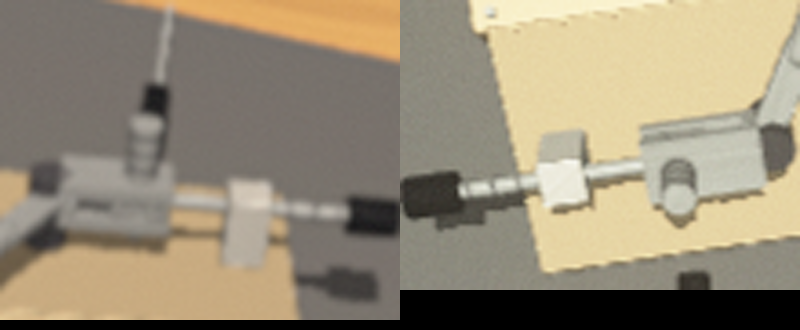

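View pics/f2.png

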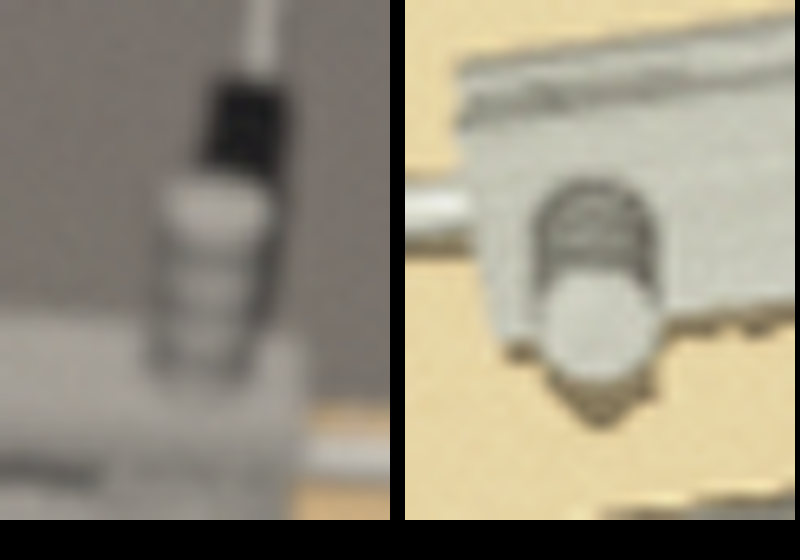

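View pics/f_top.png

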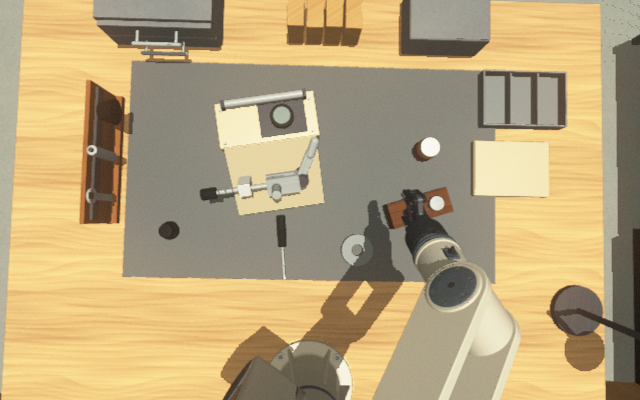

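```bash
python3 -c "
from rig import *
print(r.sense()['clock']); print(sign_off())"
```

```text
18.025
the job is handed in; nothing more can be done
None
```

The linkage is joined. I drew the rod out 18 mm to its middle click, moved the clevis pin from the block into the fork through both ears and the eye, and let go. I handed the job in at 18.0 s of the 48 s.

**What the last checks showed**
- **Rod:** the knob shifted by about 18.6 mm in the top view after release, so it is at the middle click.
- **Insertion:** the shank went through the upper ear, the eye and the lower ear with no noticeable side force.
- **Seating:** it then stopped hard. Pushing a little further raised the axial force to about 14 N with no movement. The last pictures show the barrel standing straight on the upper ear, its top within about 1 px of where a seated pin should be.
- **Everything else:** the thumb screw is still in the block, and the spool, driver, jar and loupe look to be where they started.

**What disagreed**
- The two cameras differ by about 3 mm in y. I aligned the pin to the hole by comparing both in the same pictures.
- The stop came about 1.5 mm above my computed seating depth. I put this down to error in my fork-height estimate, since nothing else there could stop the pin.

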